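# Fit the long sleeve on the mixer drive shaft

### The arm

A 6-joint arm with a two-finger parallel gripper is mounted at the origin on a cart in front of the work surface, level with it; the furniture and walls round the work are solid. World frame = base frame: x ahead of the robot, y to its left, z up, the work surface at z = 0. Lengths are in mm, angles in rad, forces in N, time in s.
With the tool pointing down it reaches from about 350 to 725 mm from the base axis. Payload 6 kg.
Tool frame: the origin (TCP) lies at the very end of the fingers, on their centre line; the grasp point (between the pads) lies 19 mm behind it; z points along the fingers, y is the line along which they close (so a half turn about z gives the same grasp; the last joint's range is limited). The gripper opens to 85 mm and grips with 20 to 120 N. Pads are 22 mm wide; open, the fingers measure 114 mm over their backs; the gripper's body (76 mm by 85 mm) begins 54 mm behind the grasp point. The pads swing forward as they close: fully open they stand 13 mm farther back than shut.
Start: joints at [-0.84, 0.04, 0.085, 0, -1.615, -0.334], TCP at [231.888, -553.355, 231.261] pointing down, gripper open.
Joint ranges: [-2.56, 2.56], [-1.29, 2.01], [-1.08, 1.49], [-3.29, 1.98], [-2.81, -0.18], [-2.99, 2.99]. Speed limits (rad/s): [2.57, 2.57, 3.01, 3.14, 3.14, 3.14].

### API

Orientations are given as a unit quaternion [w, x, y, z].
In Python, from station import * gives the robot as it stands.
- The arm moves only by the tool play_rows, never from a script. Its argument "moves" is a list of rows, each a list of 5 numbers: the closure, from 0 (fully open) to 1 (shut), then the shift along the tool's x, y, z in m, then the turn about the tool's z in degrees. In form: [[jaw, tx, ty, tz, roll], ...]. A call has 1 to 20 rows; each row is the pose to reach, as a shift and turn from the pose commanded when the call began, along the tool's axes at that moment; what a row does not reach only later rows make up. A row lasts 1/8 s, in which the tool goes at most 62.5 mm and 10.7 degrees, less where a joint would pass 70% of its speed; a pose out of reach is approached as far as the arm can. A call with a gripper value outside its range is refused whole. The fingers move at their own pace and stop on an object; "squeeze" is the grip in N (left out, the last holds). Time passes only in rows, so rows that repeat a pose let the fingers close. It gives the time, the measured TCP pose, the force, the opening and the grip force at its end, in the units of the state.
- sense(): the state, without advancing time (a new reading comes with each control period).
- camera(name): name is "side" or "top"; returns the picture (400x640x3 uint8, blue, green, red); there is no depth.
- camera_params(name): a dict with "fovy" (degrees; the focal length in pixels is half the picture's height over the tangent of half this angle, whatever the lens; pixels are square), "cx", "cy" (the principal point, pixels), "world_to_cam" (4x4, takes a point from world to camera coordinates). Camera axes: x right, y up, looking along -z (the intrinsics and any distortion apply to the point x, -y, -z); pixel columns grow to the right and rows downward; lengths in mm; the calibration is good to about 2 mm. A picture is of the moment at which its call begins. camera_params takes no time and is no camera call.
- finish_job(): hands the job in; it is judged then, once.
The state is a dict: "clock": time; "q": joint angles; "joint_velocities": joint speeds; "joint_efforts": joint torques, N m; "tcp_pos": TCP position; "orientation": TCP orientation; "contact_force": force on the tool from outside, world axes, zero at the start; "moment": the same for the moment, N m; "gripper_width": opening from 0.0 (shut) to 1.0 (fully open); "grip_force": force on a finger pad.
Only numpy, scipy, OpenCV 4.12 (cv2) and the standard library are available. Lean on these libraries where they do the work, as an engineer would, in place of code of your own. Each camera call takes 0.05 s, during which the arm holds its last target. There are 200 camera calls.

### The job

Take the longer of the two flanged sleeves off its stub on the sloping stand and slide it, flange down, over the upright shaft of the mixer drive until the flange sits fully home on the shoulder, then let go. Keep hold of it all the way down rather than letting it drop, and leave the short sleeve and the other things where they are.

Things in the scene. Friction and masses are not known exactly. Their poses are not given: they have to be found in the camera images.
- long_sleeve: plain steel tube, the longer of two: 60 mm long, outer diameter 36, bore 24 right through, 100 to 210 g, flange (diameter 50, 6 thick) at its lower end. Origin: centre of the flange's underside; z along the tube from flange to plain end. Starts flange down on a stub of the stand, z leaning 35 degrees from vertical towards the stand's -x side (roughly to the robot); comes off along its z by 15 mm.
- short_sleeve: the same sleeve but 40 mm long (bore, outer diameter and flange alike), on the other stub; stays there. Which stub holds which varies. Origin and axes as for the long one.
- stand: fixed bent aluminium stand, 100 (x) x 200 (y) mm; its sloping face, 35 degrees from level, rises from 35 mm on its -x side to 85 mm. Two steel stubs (diameter 20, 13 long, chamfered) stand square to the face at x = 0, y = +60 and -60, z = 60 mm (feet). Origin: centre of its underside, z up, x away from the robot at yaw 0.
- drive: fixed grey bench mixer drive, body 110 x 110 x 45 mm high on rubber feet, with a steel boss (diameter 44) whose flat top, the shoulder, is 60 mm above the worktop, and out of it the vertical steel shaft. A small black knob and switch stand out up to 12 mm from its -x face. Origin: centre of its underside, z up.
- shaft_seat (a point): centre of the shoulder, at the foot of the shaft, 60 mm above the worktop, z up. The shaft above it has diameter 20 and is 66 mm long, its last 14 mm tapering to diameter 10; the seated long sleeve leaves 6 mm of it showing.
- shaft_top (a point): centre of the shaft's top end, 66 mm above shaft_seat.
- spanner: loose steel open-ended spanner, 27 x 147 x 8 mm, lying on the worktop in front of the stand; a bystander. Origin: underside centre.
- pipette_bulb: loose red rubber bulb, diameter 53, 76 mm tall, standing farther back, between drive and stand; a bystander. Origin: underside centre.
- fuse_box: loose small white box, 36 x 62 x 22 mm, lying behind the drive; a bystander. Origin: underside centre.
Things that resemble listed ones, but are neither listed nor needed, are in the scene too. What is shaped like the long_sleeve but blue or turquoise is not meant.

How it is judged:
By the outcome, as a careful person would: the job done as asked, in the order asked, and still so for the second after the job is handed in, with the robot touching nothing.
It also fails if it takes over 38 s, if anything falls off the work surface, if the arm or the gripper's body presses on something with over 40 N, if the wrist force passes 120 N, or if a joint passes its speed limit or range.

## Working session

There is one attempt and no reset: what is moved stays moved. The work goes in short steps, Python scripts to look and compute and a tool call to move; the robot and the scene stay as the last step left them, time stands still between calls to the robot, and variables do not carry over. Pictures are saved under pics/ and viewed, at most 10 in all, crops included, and the job is handed in when it is done.

Besides the shell and the picture viewer there is one more tool, called after "Request:" as a command line: name --pt "numbers of a row" for each row, then --argument value for the rest. play_rows: Moves the arm, as the interface text tells. Its arguments: {"type":"object","properties":{"moves":{"type":"array","items":{"type":"array","items":{"type":"number"}}},"squeeze":{"type":"number"}},"required":["moves"]}

```bash
ls; mkdir -p pics
python3 - <<'E'
from station import *
import cv2
for n in("side","top"):
    cv2.imwrite(f"pics/{n}0.png",camera(n)); print(n,camera_params(n))
s=sense();print(s)
E
```

```text
pics
side {'fovy': 44.965245170944684, 'cx': 320.67862623898884, 'cy': 201.8549749568476, 'world_to_cam': array([[-8.91783730e-01, -4.51902532e-01, -2.24917938e-02,
         4.74472412e+02],
       [ 2.07330439e-01, -4.52318344e-01,  8.67422737e-01,
        -2.33330039e+02],
       [-4.02163982e-01,  7.68890250e-01,  4.97063290e-01,
        -8.68219351e+02],
       [ 0.00000000e+00,  0.00000000e+00,  0.00000000e+00,
         1.00000000e+00]])}
top {'fovy': 42.65453161577846, 'cx': 319.54217204267155, 'cy': 197.7072566751412, 'world_to_cam': array([[ 6.21376071e-03, -9.99975633e-01, -3.18175800e-03,
        -8.61172576e+01],
       [ 9.83259928e-01,  5.53040063e-03,  1.82124486e-01,
        -5.51702403e+02],
       [-1.82102452e-01, -4.26017311e-03,  9.83270333e-01,
        -1.26810014e+03],
       [ 0.00000000e+00,  0.00000000e+00,  0.00000000e+00,
         1.00000000e+00]])}
{'clock': 0.1, 'q': array([-8.40310676e-01,  4.07635203e-02,  8.39165973e-02, -3.95585303e-04,
       -1.61549492e+00, -3.33683630e-01]), 'joint_velocities': array([-0.00055885, -0.00237742,  0.0015206 ,  0.00051126,  0.00060391,
        0.00168379]), 'joint_efforts': array([-6.44018728e-03, -3.69345868e+01,  3.48281658e+01,  6.95191517e+00,
       -4.52216118e-03, -1.14275983e-05]), 'tcp_pos': array([ 231.82625586, -553.08967034,  230.37779965]), 'orientation': array([-2.21761246e-04, -1.97110413e-01,  9.80380971e-01,  7.66176327e-04]), 'contact_force': array([ 0.09635088, -0.30169324, -0.01042989]), 'moment': array([ 0.05708473, -0.02943977, -0.05821504]), 'grip_force': 0.0, 'gripper_width': 1.0029702173982622}
```

View pics/side0.png

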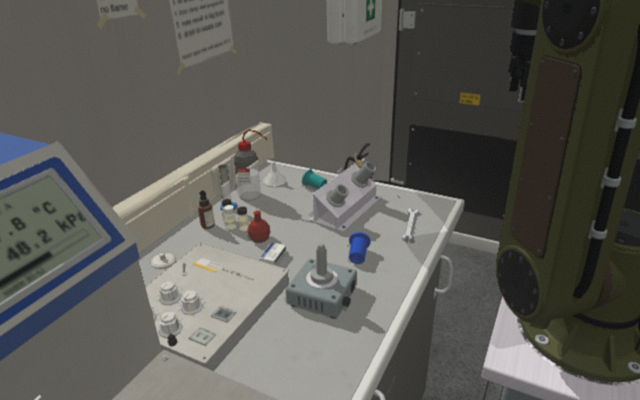

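View pics/top0.png

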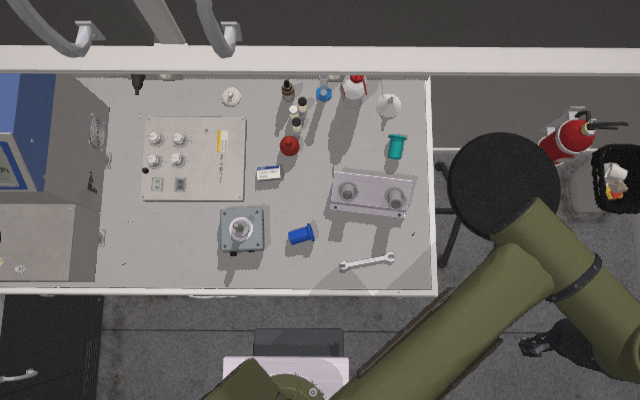

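The side view shows the drive at (321,285), the stand at (345,195) with sleeves at (339,194) and (366,174), a blue sleeve at (359,248) and a turquoise one at (314,179). In the top view the sleeves are at (347,190) and (395,198), the drive shaft at (240,229), blue at (301,234) and turquoise at (397,146).

Run:
```python
import cv2,numpy as np
s=cv2.imread("pics/side0.png");t=cv2.imread("pics/top0.png")
a=cv2.resize(s[150:240,300:400],None,fx=4,fy=4,interpolation=cv2.INTER_CUBIC)
b=cv2.resize(t[160:225,320:420],None,fx=4,fy=4,interpolation=cv2.INTER_CUBIC)
c=cv2.resize(s[235:320,280:365],None,fx=4,fy=4,interpolation=cv2.INTER_CUBIC)
d=cv2.resize(t[200:260,210:275],None,fx=4,fy=4,interpolation=cv2.INTER_CUBIC)
o=np.zeros((600,760,3),np.uint8)
o[:360,:400]=a;o[:340,410:750]=c
o[362:,:400]=b[:238];o[345:585,410:670]=d
cv2.imwrite("pics/crop0.png",o)
```

```text
(no output)
```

View pics/crop0.png

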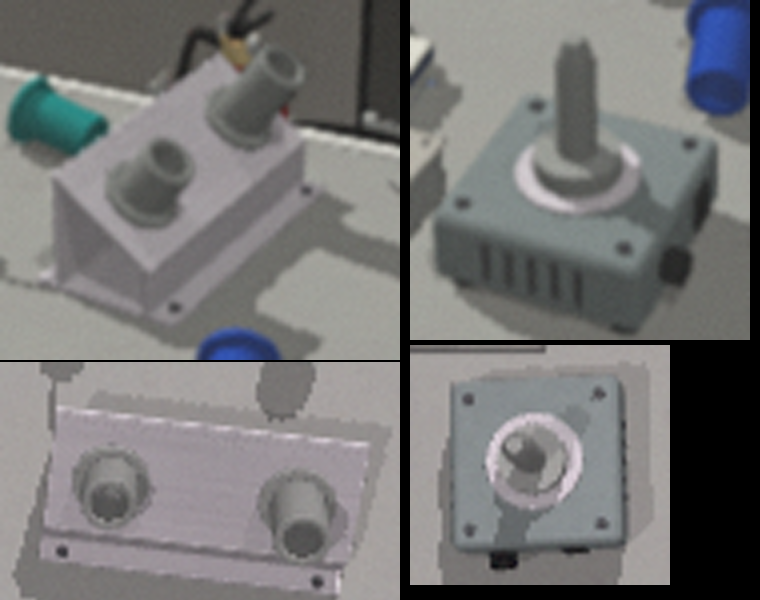

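The crop shows the longer tube on the -y stub: its plain end is at side (370.8,167), top (395.5,204.5). The short one ends at side (342.5,188.8), top (347.5,194.5), and the shaft top is at side (321.3,245.5), top (236,223.3). The look-alikes are the short sleeve, the blue one at top (301,234) and the turquoise one at top (397,146). I choose the grey long one.

```bash
cat > h.py <<'E'
import numpy as np,cv2
from station import *
from scipy.spatial.transform import Rotation as R
def P(n):
    c=camera_params(n);f=200/np.tan(np.radians(c["fovy"]/2))
    K=np.array([[f,0,c["cx"]],[0,f,c["cy"]],[0,0,1]])
    return K@np.diag([1,-1,-1])@c["world_to_cam"][:3]
def proj(n,p):
    v=P(n)@np.append(p,1);return v[:2]/v[2]
def tri(s,t):
    X=cv2.triangulatePoints(P("side"),P("top"),np.array(s,float),np.array(t,float)).ravel();X=X[:3]/X[3]
    return X,proj("side",X)-s,proj("top",X)-t
def atz(n,uv,z):
    M=P(n);A=np.column_stack([M[:,0],M[:,1],-np.append(uv,1)]);return np.linalg.solve(A,-(M[:,2]*z+M[:,3]))[:2]
def axes():
    q=sense()["orientation"];return R.from_quat(np.r_[q[1:],q[0]]).as_matrix()
E
python3 - <<'E'
from h import *
np.set_printoptions(precision=1,suppress=True)
L,*r=tri([370.8,167],[395.5,204.5]);print("long",L,r)
S,*r=tri([342.5,188.8],[347.5,194.5]);print("short",S,r)
print("shaft",tri([321.3,245.5],[236,223.3]))
# ledge/top edges of stand top view
g=lambda x,y:(320+x/4,160+(y-362)/4)
# crest endpoints at z 85, holes in foot at z~3
for a,z in((g(57,408),85),(g(370,443),85),(g(62,551),3),(g(317,581),3)):print(atz("top",a,z))
d=lambda x,y:(210+(x-410)/4,200+(y-345)/4)
for a in(d(468,399),d(600,393),d(602,523),d(470,530)):print("drive screw",atz("top",a,45))
c=lambda x,y:(280+(x-410)/4,235+y/4)
for a in(c(537,104),c(690,144),c(624,248),c(462,203)):print("side screw",atz("side",a,45))
print(axes())
E
```

```text
long [ 524.6 -270.3  105.6] [array([-0.6, -0.1]), array([0.2, 0.6])]
short [ 550.9 -153.2   94. ] [array([-0.9, -0.2]), array([0.2, 0.7])]
shaft (array([472.2, 116.6, 123.2]), array([-1.7, -0.3]), array([0.4, 1.1]))
[ 613.4 -119.8]
[ 591.9 -317. ]
[ 535.4 -125.2]
[ 516.2 -294.2]
drive screw [510.5 161.4]
drive screw [514.9  76.6]
drive screw [431.3  72.9]
drive screw [426.4 156.7]
side screw [513.5  75. ]
side screw [429.   71.8]
side screw [425.3 155.8]
side screw [509.4 160. ]
[[-0.9 -0.4 -0. ]
 [-0.4  0.9  0. ]
 [ 0.   0.  -1. ]]
```

Request:
play_rows --pt "0 -0.1 0.036 0 10" --pt "0 -0.2 0.072 0.02 20" --pt "0 -0.3 0.108 0.04 29" --pt "0 -0.392 0.1405 0.06 29" --pt "0 -0.392 0.1405 0.06 29" --pt "0 -0.392 0.1405 0.06 29" --pt "0 -0.392 0.1405 0.06 29" --pt "0 -0.392 0.1405 0.06 29" --pt "0 -0.392 0.1405 0.06 29" --pt "0 -0.392 0.1405 0.06 29"

```text
clock: 1.35
tcp_pos: [538.6, -273.1, 171.7]
orientation: [0.0, 0.055, 0.998, -0.0]
contact_force: [0.8, -0.5, 0.3]
gripper_width: 1.001
grip_force: 0.0
```

Run:
```python
from h import *
s=sense();print(s["clock"],s["tcp_pos"],s["q"]);print(axes().round(3))
S=camera("side");T=camera("top")
o=np.zeros((600,800,3),np.uint8)
a=cv2.resize(S[110:230,300:400],None,fx=4,fy=4,interpolation=cv2.INTER_CUBIC);o[:480,:400]=a
b=cv2.resize(T[150:250,340:440],None,fx=4,fy=4,interpolation=cv2.INTER_CUBIC);o[:400,400:]=b
cv2.imwrite("pics/c1.png",o)
```

```text
1.35 [ 538.61854308 -273.09771224  171.69261002] [-1.37800421e-01  5.14031895e-02 -1.17354641e-02  6.27194092e-05
 -1.50714566e+00 -1.54358605e+00]
[[-0.994  0.11   0.   ]
 [ 0.11   0.994 -0.   ]
 [-0.001 -0.    -1.   ]]
```

View pics/c1.png

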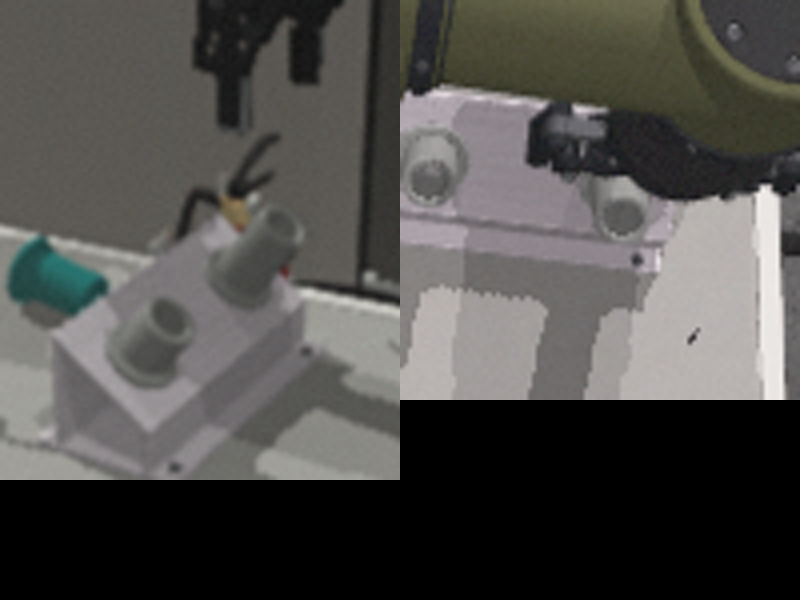

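The fingers straddle the long sleeve: in the side view the tips are at about (357,141) and (375,130), above the tube end at (371,167). I go down.

Request:
play_rows --pt "0 -0.0005 0.001 0.05 0" --pt "0 -0.0005 0.001 0.085 0" --pt "0 -0.0005 0.001 0.104 0" --pt "0 -0.0005 0.001 0.104 0" --pt "0 -0.0005 0.001 0.104 0" --squeeze 30

```text
clock: 2.08
tcp_pos: [540.7, -271.9, 69.4]
orientation: [0.001, 0.055, 0.999, -0.001]
contact_force: [0.1, 1.4, -0.5]
gripper_width: 0.998
grip_force: 0.0
```

Request:
play_rows --pt "0.4 0 0 0 0" --pt "0.6 0 0 0 0" --pt "0.7 0 0 0 0" --pt "0.7 0 0 0 0" --pt "0.7 0 0 0 0" --squeeze 30

```text
clock: 2.7
tcp_pos: [539.9, -271.5, 67.9]
orientation: [0.0, 0.055, 0.999, -0.0]
contact_force: [-1.6, 0.2, 4.3]
gripper_width: 0.399
grip_force: 30.6
```

Request:
play_rows --pt "0.7 0.003 0 -0.0043 0" --pt "0.7 0.006 0 -0.0086 0" --pt "0.7 0.009 0 -0.0129 0" --pt "0.7 0.012 0 -0.0172 0" --pt "0.7 0.016 0 -0.023 0" --pt "0.7 0.02 0 -0.03 0" --pt "0.7 0.02 0 -0.07 0" --pt "0.7 0.02 0 -0.12 0" --pt "0.7 0.02 0 -0.12 0" --pt "0.7 0.02 0 -0.12 0"

```text
clock: 3.95
tcp_pos: [519.6, -268.8, 186.9]
orientation: [-0.0, 0.055, 0.999, 0.0]
contact_force: [0.4, -0.2, -2.4]
gripper_width: 0.404
grip_force: 30.5
```

Run:
```python
from h import *
s=sense();print(s["clock"],s["tcp_pos"],s["contact_force"])
S=camera("side");T=camera("top")
o=np.zeros((600,800,3),np.uint8)
a=cv2.resize(S[80:230,300:400],None,fx=4,fy=4,interpolation=cv2.INTER_CUBIC);o[:600,:400]=a
b=cv2.resize(T[150:250,340:440],None,fx=4,fy=4,interpolation=cv2.INTER_CUBIC);o[:400,400:]=b
cv2.imwrite("pics/c2.png",o)
```

```text
3.95 [ 519.62732327 -268.84307384  186.93550921] [ 0.37687747 -0.24050562 -2.44071389]
```

View pics/c2.png

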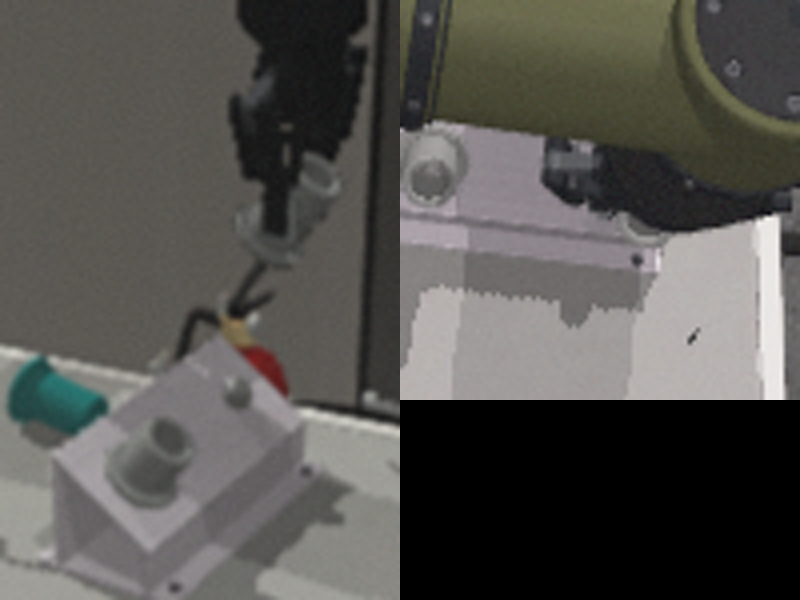

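The long sleeve is held, still tilted about 35° (flange at side (367,139)), and the bare stub shows at (359,178). I carry it to above the shaft.

Request:
play_rows --pt "0.7 0.004 0.013 0 0" --pt "0.7 0.014 0.045 0 0" --pt "0.7 0.026 0.085 0 0" --pt "0.7 0.038 0.125 0 0" --pt "0.7 0.051 0.17 0 0" --pt "0.7 0.065 0.215 0 0" --pt "0.7 0.078 0.26 0 0" --pt "0.7 0.09 0.3 0 0" --pt "0.7 0.101 0.335 0 0" --pt "0.7 0.109 0.362 0 0" --pt "0.7 0.1138 0.378 0.006 0" --pt "0.7 0.1138 0.378 0.012 0" --pt "0.7 0.1138 0.378 0.012 0" --pt "0.7 0.1138 0.378 0.012 0" --pt "0.7 0.1138 0.378 0.012 0" --squeeze 60

```text
clock: 5.92
tcp_pos: [448.2, 118.5, 175.5]
orientation: [0.0, 0.055, 0.998, 0.0]
contact_force: [-1.1, -0.6, -2.3]
gripper_width: 0.397
grip_force: 63.3
```

Run:
```python
from h import *
s=sense();print(s["clock"],s["tcp_pos"],s["contact_force"],s["q"])
S=camera("side");T=camera("top")
o=np.zeros((600,800,3),np.uint8)
a=cv2.resize(S[160:310,270:370],None,fx=4,fy=4,interpolation=cv2.INTER_CUBIC);o[:600,:400]=a
b=cv2.resize(T[180:280,190:290],None,fx=4,fy=4,interpolation=cv2.INTER_CUBIC);o[:400,400:]=b
cv2.imwrite("pics/c3.png",o)
p=s["tcp_pos"];ux=np.array([.994,-.11,0]);
f=p+19.9*ux+[0,0,-7.9];print("pred flange px",proj("side",f),"top end",proj("side",f+60*(-.574*ux+[0,0,.819])), "shaft top",proj("side",[470.5,116.4,126]))
```

```text
5.925 [448.21692919 118.52038621 175.52091841] [-1.07687395 -0.56104899 -2.32537012] [ 6.96206679e-01 -3.35123841e-01 -3.51877020e-01  2.42861696e-05
 -1.55371026e+00 -2.37737840e+00]
pred flange px [321.10480034 225.65535982] top end [337.01974582 207.42224534] shaft top [320.38650013 244.09788945]
```

View pics/c3.png

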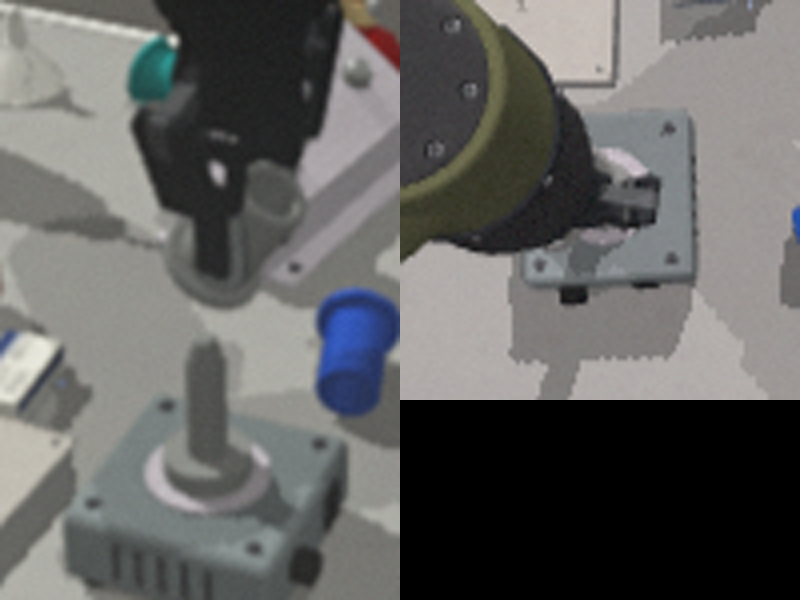

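The held sleeve (flange centre about side (323,226), plain end (338,207)) hangs above the shaft tip (321,245) as predicted. I lower the tilted bore over the tip.

Request:
play_rows --pt "0.7 0 0.0005 0.015 0" --pt "0.7 0 0.001 0.03 0" --pt "0.7 0 0.001 0.038 0" --pt "0.7 0 0.001 0.043 0" --pt "0.7 0 0.001 0.047 0" --pt "0.7 0 0.001 0.047 0" --pt "0.7 0 0.001 0.047 0" --squeeze 30

```text
clock: 6.9
tcp_pos: [448.3, 120.1, 128.7]
orientation: [0.0, 0.055, 0.999, 0.0]
contact_force: [-0.0, -0.7, -0.8]
gripper_width: 0.394
grip_force: 63.3
```

Request:
play_rows --pt "0.62 -0.001 0 0 0" --pt "0.62 -0.002 0 0 0" --pt "0.62 -0.003 0 0 0" --pt "0.62 -0.004 0 0 0" --pt "0.62 -0.005 0 0 0" --pt "0.62 -0.006 0 0 0" --squeeze 20

```text
clock: 7.65
tcp_pos: [452.7, 119.4, 128.0]
orientation: [-0.002, 0.054, 0.999, -0.0]
contact_force: [-10.2, 2.4, 3.3]
gripper_width: 0.391
grip_force: 63.7
```

Request:
play_rows --pt "0.7 -0.002 0 0 0" --pt "0.7 -0.004 0 0 0" --pt "0.7 -0.006 0 0 0" --pt "0.7 -0.006 0 0 0"

```text
clock: 8.15
tcp_pos: [457.3, 118.8, 128.0]
orientation: [-0.003, 0.054, 0.999, -0.0]
contact_force: [-17.8, 2.1, 6.4]
gripper_width: 0.396
grip_force: 64.1
```

Request:
play_rows --pt "0.7 -0.002 0 0 0" --pt "0.7 -0.004 0 0 0" --pt "0.7 -0.006 0 0 0" --pt "0.7 -0.008 0 0 0" --pt "0.7 -0.008 0 0 0"

```text
clock: 8.78
tcp_pos: [465.3, 117.9, 127.6]
orientation: [-0.003, 0.054, 0.999, -0.0]
contact_force: [-14.9, 3.5, 4.7]
gripper_width: 0.395
grip_force: 63.4
```

Run:
```python
from h import *
s=sense();print(s["clock"],s["tcp_pos"],s["contact_force"])
S=camera("side")
cv2.imwrite("pics/c4.png",cv2.resize(S[190:310,270:370],None,fx=5,fy=5,interpolation=cv2.INTER_CUBIC))
```

```text
8.775 [465.26204722 117.93801578 127.6185581 ] [-14.91561552   3.50622072   4.65972023]
```

View pics/c4.png

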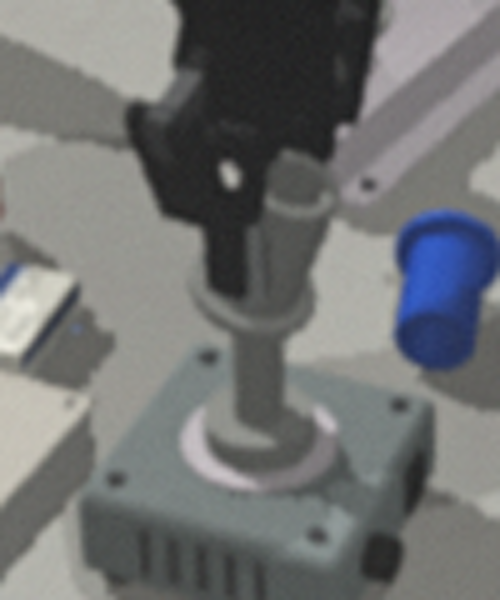

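The sleeve is pivoting upright on the tip: its axis now runs from side (321,250) to about (330,227), some 12° off. I carry on.

Request:
play_rows --pt "0.7 -0.002 0 0 0" --pt "0.7 -0.004 0 0 0" --pt "0.7 -0.006 0 0 0" --pt "0.7 -0.0075 0 0 0" --pt "0.7 -0.0075 0 0 0"

```text
clock: 9.45
tcp_pos: [472.1, 117.2, 126.6]
orientation: [-0.004, 0.054, 0.999, -0.001]
contact_force: [-16.1, 2.9, 1.3]
gripper_width: 0.393
grip_force: 62.3
```

Run:
```python
from h import *
s=sense();print(s["clock"],s["tcp_pos"],s["contact_force"])
S=camera("side")
cv2.imwrite("pics/c5.png",cv2.resize(S[190:310,270:370],None,fx=5,fy=5,interpolation=cv2.INTER_CUBIC))
print(proj("side",[472,117,100]),proj("side",[472,117,170]))
```

```text
9.45 [472.06324364 117.17460198 126.60409233] [-16.14271508   2.87345683   1.34598238]
[319.85180165 255.34366337] [318.95814    224.24056264]
```

View pics/c5.png

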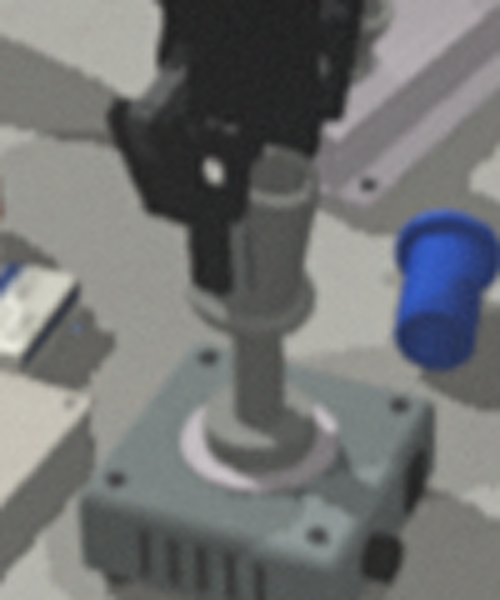

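The sleeve is still about 14° off upright (plain end side (327,224), flange (320,250)), and it has slipped a little in the pads. I unload sideways and lower it further so that the shaft rights it.

Request:
play_rows --pt "0.7 0.002 0 0 0" --pt "0.7 0.003 0 0.002 0" --pt "0.7 0.003 0 0.005 0" --pt "0.7 0.003 0 0.008 0" --pt "0.7 0.003 0 0.01 0" --pt "0.7 0.003 0 0.01 0"

```text
clock: 10.25
tcp_pos: [471.3, 117.3, 118.0]
orientation: [-0.001, 0.055, 0.999, -0.0]
contact_force: [-7.7, -0.1, 0.6]
gripper_width: 0.399
grip_force: 62.2
```

Request:
play_rows --pt "0.7 0.001 0 0.002 0" --pt "0.7 0.0015 0 0.005 0" --pt "0.7 0.0015 0 0.008 0" --pt "0.7 0.0015 0 0.011 0" --pt "0.7 0.0015 0 0.013 0" --pt "0.7 0.0015 0 0.013 0"

```text
clock: 11.0
tcp_pos: [470.9, 117.4, 104.9]
orientation: [-0.0, 0.055, 0.999, -0.0]
contact_force: [-1.5, 0.2, -2.4]
gripper_width: 0.395
grip_force: 61.9
```

Request:
play_rows --pt "0.7 0 0 0.002 0" --pt "0.7 0 0 0.004 0" --pt "0.7 0 0 0.006 0" --pt "0.7 0 0 0.007 0" --pt "0.7 0 0 0.007 0"

```text
clock: 11.62
tcp_pos: [471.4, 117.5, 100.4]
orientation: [0.001, 0.054, 0.999, 0.0]
contact_force: [-6.5, -0.0, 9.7]
gripper_width: 0.395
grip_force: 63.1
```

Run:
```python
from h import *
s=sense();print(s["clock"],s["tcp_pos"],s["contact_force"],s["moment"])
S=camera("side")
cv2.imwrite("pics/c6.png",cv2.resize(S[200:310,270:370],None,fx=5,fy=5,interpolation=cv2.INTER_CUBIC))
```

```text
11.625 [471.44563908 117.48127834 100.36156995] [-6.48279234 -0.01051938  9.70589687] [-0.05404827  2.43577017 -0.04775988]
```

View pics/c6.png

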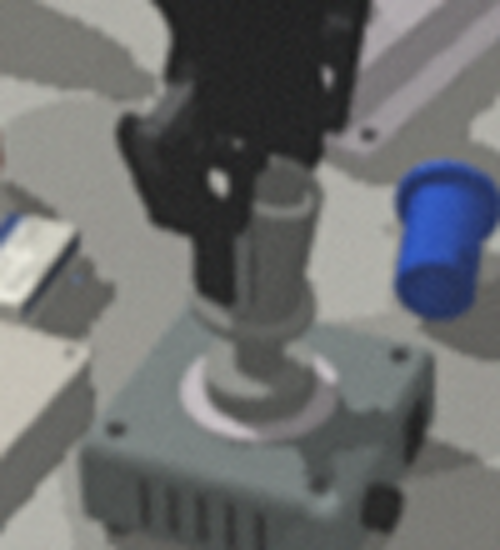

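The tube is about two thirds of the way down and still leans about 10° (plain end side (327,236), flange (320,262)); the shaft is now bearing on it. I press on gently.

Request:
play_rows --pt "0.7 -0.001 0 0.001 0" --pt "0.7 -0.001 0 0.003 0" --pt "0.7 -0.001 0 0.004 0" --pt "0.7 -0.001 0 0.005 0" --pt "0.7 -0.001 0 0.005 0"

```text
clock: 12.3
tcp_pos: [472.2, 117.4, 97.4]
orientation: [0.001, 0.054, 0.999, 0.0]
contact_force: [-15.1, 0.2, 21.6]
gripper_width: 0.395
grip_force: 64.6
```

Request:
play_rows --pt "0.7 -0.001 0 0 0" --pt "0.7 -0.002 0 0 0" --pt "0.7 -0.003 0 0 0" --pt "0.7 -0.004 0 0 0" --pt "0.7 -0.004 0 0 0"

```text
clock: 12.92
tcp_pos: [473.8, 117.1, 93.5]
orientation: [-0.002, 0.054, 0.999, -0.0]
contact_force: [-14.7, 2.7, 8.3]
gripper_width: 0.397
grip_force: 63.0
```

Request:
play_rows --pt "0.7 -0.001 0 0.001 0" --pt "0.7 -0.002 0 0.002 0" --pt "0.7 -0.003 0 0.003 0" --pt "0.7 -0.003 0 0.005 0" --pt "0.7 -0.003 0 0.005 0"

```text
clock: 13.55
tcp_pos: [476.7, 116.7, 87.7]
orientation: [-0.003, 0.055, 0.999, -0.0]
contact_force: [-13.6, 2.0, 5.2]
gripper_width: 0.4
grip_force: 62.4
```

Request:
play_rows --pt "0.7 -0.001 0 0.002 0" --pt "0.7 -0.001 0 0.004 0" --pt "0.7 -0.001 0 0.006 0" --pt "0.7 -0.001 0 0.007 0" --pt "0.7 -0.001 0 0.007 0"

```text
clock: 14.18
tcp_pos: [477.7, 116.5, 80.9]
orientation: [-0.003, 0.054, 0.999, -0.0]
contact_force: [-13.5, 1.0, 5.6]
gripper_width: 0.392
grip_force: 62.4
```

Run:
```python
from h import *
s=sense();print(s["clock"],s["tcp_pos"],s["contact_force"],s["moment"])
S=camera("side")
cv2.imwrite("pics/c7.png",cv2.resize(S[210:300,270:370],None,fx=6,fy=6,interpolation=cv2.INTER_CUBIC))
```

```text
14.175 [477.67398884 116.53925752  80.85800462] [-13.50624417   1.01856403   5.60674985] [0.68594692 4.93357901 0.02111365]
```

View pics/c7.png

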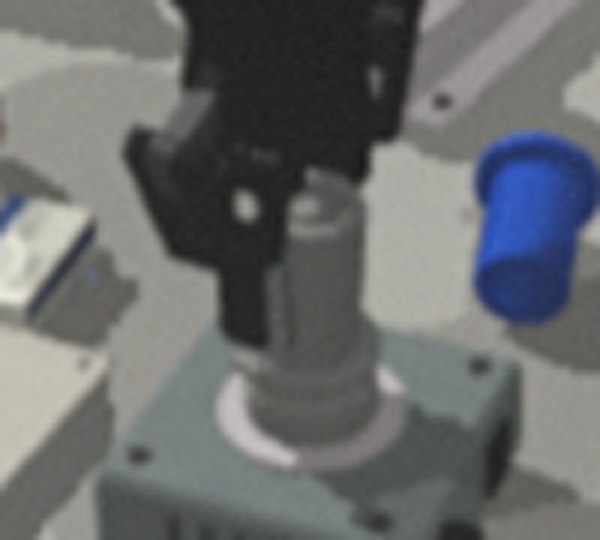

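The tube is almost upright, with the shaft tip visible in its bore at side (321,244) and the flange just above the shoulder (322,271). I lower until it bears.

Request:
play_rows --pt "0.7 0.001 0 0.002 0" --pt "0.7 0.001 0 0.004 0" --pt "0.7 0.001 0 0.005 0" --pt "0.7 0.001 0 0.005 0"

```text
clock: 14.72
tcp_pos: [477.5, 116.6, 75.8]
orientation: [-0.002, 0.055, 0.999, -0.0]
contact_force: [-8.5, 1.7, 4.5]
gripper_width: 0.396
grip_force: 62.1
```

Request:
play_rows --pt "0.7 0.001 0 0.001 0" --pt "0.7 0.001 0 0.003 0" --pt "0.7 0.001 0 0.004 0" --pt "0.7 0.001 0 0.004 0"

```text
clock: 15.22
tcp_pos: [477.5, 116.7, 73.8]
orientation: [-0.0, 0.054, 0.999, -0.0]
contact_force: [-10.7, 0.7, 11.2]
gripper_width: 0.399
grip_force: 62.9
```

Request:
play_rows --pt "0.7 0 0 0.001 0" --pt "0.7 0 0 0.003 0" --pt "0.7 0 0 0.004 0" --pt "0.7 0 0 0.004 0"

```text
clock: 15.72
tcp_pos: [479.3, 116.7, 72.4]
orientation: [0.002, 0.054, 0.999, 0.0]
contact_force: [-8.1, -1.8, 18.6]
gripper_width: 0.397
grip_force: 63.8
```

Request:
play_rows --pt "0.7 -0.0005 0 0.001 0" --pt "0.7 -0.001 0 0.003 0" --pt "0.7 -0.001 0 0.004 0" --pt "0.7 -0.001 0 0.004 0"

```text
clock: 16.23
tcp_pos: [480.5, 116.6, 71.2]
orientation: [0.003, 0.054, 0.999, 0.0]
contact_force: [-20.5, -1.6, 34.3]
gripper_width: 0.396
grip_force: 65.4
```

Run:
```python
from h import *
s=sense();print(s["clock"],s["tcp_pos"],s["contact_force"])
S=camera("side");cv2.imwrite("pics/c8.png",S)
G=S.astype(int)
for r in range(234,284,2):print(r,*(f"{v:3d}" for v in S[r,312:345].mean(1).astype(int)))
c=np.array([470.5,116.4]);w=P("side");cam=-np.linalg.inv(camera_params("side")["world_to_cam"])[:3,3]
cam=np.linalg.inv(camera_params("side")["world_to_cam"])[:3,3]
d=c-cam[:2];d/=np.linalg.norm(d);n=np.array([d[1],-d[0]])
print("right",n)
for z in(66,80,95,110,120):print(z,[proj("side",[*(c+n*18*k),z]).round(1) for k in(-1,0,1)])
print("tip",proj("side",[*c,126]),"flange r",[proj("side",[*(c+n*25*k),66]).round(1) for k in(-1,1)],"boss",[proj("side",[*(c+n*22*k),60]).round(1) for k in(-1,1)],"near top rim",proj("side",[*(c-d*18),120]),"near flange bottom",proj("side",[*(c-d*25),60]))
```

```text
16.225 [480.46967799 116.64395824  71.24649155] [-20.49983073  -1.56152939  34.3153043 ]
234  36  37  39  35  34  36  35  36  34  37  34  38  36  38  39  37  35  35  36  40  39  36  40  83 147 159 149 130 116 114 114 113 116
236  35  40  36  36  38  35  39  35  37  40  37  41  35  36  35  38  37  35  32  39  34  31  65 138 167 170 170 166 155 153 144 130 121
238  38  39  36  35  37  35  35  37  35  39  36  39  35  39  33  36  36  34  63 121 138 140 146 162 170 169 169 169 168 171 170 168 165
240  43  55  63  47  38  37  35  36  38  36  38  37  37  35  34  37  33  33  77 150 171 170 170 169 168 168 171 169 169 170 170 169 170
242  38  42  42  42  38  39  37  47  86 102  90  74  66  64  51  41  32  33  85 152 169 169 169 169 171 168 170 171 170 168 170 170 170
244  35  37  37  37  36  32  33  56 112 135 128 102  84  81  84  80  61  94 143 167 171 170 169 167 170 167 168 167 170 170 171 172 172
246  40  39  36  35  38  52  73  83  94  93  86  81  76  81  92  91  96 135 163 174 171 170 171 168 170 169 167 168 171 169 172 168 169
248  63  42  35  36  44  76  89  86  81  81  79  80  81  80
[... 2315 characters left out ...]
3  84  85  95 107 120 122 121 119 115 102  85  79  82  82  80  82  79  78
right [-0.88449079 -0.46655765]
66 [array([311.8, 269.9]), array([321.1, 269.6]), array([330.4, 269.4])]
80 [array([311.6, 264.1]), array([320.9, 263.8]), array([330.3, 263.6])]
95 [array([311.3, 257.8]), array([320.8, 257.5]), array([330.2, 257.2])]
110 [array([311.1, 251.3]), array([320.6, 251.1]), array([330.1, 250.8])]
120 [array([310.9, 247. ]), array([320.5, 246.7]), array([330. , 246.5])]
tip [320.38650013 244.09788945] flange r [array([308.2, 270. ]), array([334. , 269.3])] boss [array([309.8, 272.4]), array([332.5, 271.8])] near top rim [320.61488927 252.35448351] near flange bottom [321.38858534 280.32470261]
```

The image code shows the tube edge vertical (column 329.3 on rows 250–262) and the near rim at row ~252, where 252.4 is expected when seated. I unload, then release.

Request:
play_rows --pt "0.7 0.001 0 -0.002 0" --pt "0.7 0.002 0 -0.004 0" --pt "0.7 0.003 0 -0.006 0" --pt "0.7 0.003 0 -0.006 0"

```text
clock: 16.77
tcp_pos: [476.9, 117.2, 71.3]
orientation: [0.001, 0.055, 0.999, 0.0]
contact_force: [1.9, 0.1, 5.4]
gripper_width: 0.395
grip_force: 62.2
```

Request:
play_rows --pt "0.58 0 0 0 0" --pt "0.5 0 0 0 0" --pt "0.3 0 0 0 0" --pt "0.1 0 0 0 0" --pt "0 0 0 0 0" --pt "0 0 0 0 0"

```text
clock: 17.52
tcp_pos: [475.9, 116.9, 70.3]
orientation: [-0.0, 0.055, 0.999, 0.0]
contact_force: [0.1, -0.5, 0.3]
gripper_width: 0.996
grip_force: 0.0
```

Request:
play_rows --pt "0 0 0 -0.02 0" --pt "0 0 0 -0.05 0" --pt "0 0 0 -0.1 0" --pt "0 0 0 -0.15 0" --pt "0 0 0 -0.15 0" --pt "0 0.05 0 -0.15 0" --pt "0 0.05 0 -0.15 0"

```text
clock: 18.4
tcp_pos: [424.8, 122.6, 220.4]
orientation: [0.0, 0.054, 0.999, 0.001]
contact_force: [0.7, -0.2, -0.5]
gripper_width: 1.001
grip_force: 0.0
```

Run:
```python
from h import *
s=sense();print(s["clock"],s["tcp_pos"],s["contact_force"])
S=camera("side");cv2.imwrite("pics/c9.png",S)
for r in range(236,284,2):print(r,*(f"{v:3d}" for v in S[r,304:340].mean(1).astype(int)))
```

```text
18.4 [424.8031812  122.60520311 220.40161615] [ 0.71168306 -0.20591593 -0.4754128 ]
236 143 143 143 142 144 144 143 143 143 141 143 143 142 142 143 142 140 139 141 147 153 163 163 165 161 161 164 160 162 162 161 163 166 164 164 162
238 142 142 143 143 142 142 141 144 141 143 142 142 141 141 141 141 140 139 139 138 141 147 159 160 162 165 164 163 163 164 163 162 165 162 162 165
240 142 143 143 140 143 143 142 142 144 138 141 141 141 144 141 141 140 141 142 139 139 141 141 144 150 150 152 159 162 163 163 164 164 166 162 162
242 141 140 142 142 141 141 144 139 139 141 140 141 142 141 141 143 142 141 137 140 139 140 141 141 138 136 139 140 143 148 151 153 160 165 166 166
244 143 142 141 141 143 141 141 142 142 141 143 137 129 120 124 133 131 132 127 109 106 111 125 133 136 138 138 140 142 144 138 142 146 151 156 163
246 141 142 141 142 144 142 141 142 140 138 129 110  90  97 102 104 102  98  89  84  81  76  87 111 136 135 137 140 140 142 142 141 142 140 140 151
248 143 142 142 141 143 142 141 142 143 138 129 101  86  96  94  86  80  80  79  80  77  77  79 109 140 135 119 128 140 142 140 
[... 1835 characters left out ...]
 139 129 116  99  89  81  80  79  80  82  82  78  81  79  81  82  86  89  90  89  87 105 140 147 127 121 118
276 119 125 153 174 183 181 152 112 108 121 131 137 134 131 122 116 100  91  87  84  89  85  88  88  90  89  88  84  84  96 114 118 117 113 116 115
278 125 128 160 179 184 185 168 120  83  79  82  84  91  98 106 110 109 105  96  86  88  83  83  86  85  82  77  76  87 110 120 119 116 102  85  83
280 137 130 147 172 182 180 179 154 113  86  78  79  80  82  80  80  80  80  82  83  82  77  82  79  79  80  81  89 110 118 119 119 113  94  78  75
282 143 137 131 144 167 183 187 184 174 146 116  97  81  78  81  81  80  82  83  81  80  79  82  84  83  94 103 115 119 117 118 110  98  82  78  80
```

```bash
python3 -c "
from station import *
print(finish_job())"
```

```text
the job is handed in; nothing more can be done
None
```

The long sleeve is on the mixer shaft, flange down, upright and home on the shoulder as far as my final measurement shows (to within about 1–2 mm). I released it only after it was bearing on the shoulder, and handed the job in at about 18 s; no result came back.

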